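# Stamp a slide carton on face and spine, then file it

### The job

Date-stamp the slide carton's paper label: press the broad labelled side flat, square and centred against the sprung stamp plate on the bracket so that the plate goes in well past half its travel and stays in for a moment, then turn the carton and stamp the labelled narrow side (the spine) in the same way. Then stand the carton upright on the floor of the filing tray, clear of the one already there. Stamp nothing else, do not ram the stamp, never tip the carton over or drop it, and leave the other things where they stand.

Things in the scene. Friction and masses are not known exactly. Their poses are not given: they have to be found in the camera images.
- carton: Loose brown cardboard slide carton, 0.25 kg, upright on the bench: 36 (its x) by 60 (its y) by 90 mm high. Origin at the centre of its underside. A white label wraps one upright corner: the broad side facing its +x and the narrow side (spine) facing its +y; it folds over the top as a 9 mm strip along those two edges. Other sides are bare. Fingers on a side keep that side off the stamp plate.
- carton_face (a point): Middle of the carton's broad labelled side: 18 mm from its axis along its +x, 48 mm above its underside.
- carton_spine (a point): Middle of the carton's narrow labelled side (spine): 30 mm from its axis along its +y, 48 mm above its underside.
- stamp: Fixed black date stamp lying on its side on a bent steel bracket. Origin on the bench under the stamp plate's front surface at rest; its x points into the stamp (the way to press), roughly away from the robot. Housing 62 mm wide, 92 mm high, from 17.5 mm behind the plate's front; bracket 80 mm wide, 100 mm high, ends 130 mm behind the plate. The bench before it is clear.
- stamp_pad (a point): Centre of the front surface of the sprung stamp plate, 48 mm above the bench: a carton standing on (or just over) the bench meets it at the right height. Plate 40 mm wide, 58 mm high. Moves with the plate.
- stamp_plate (a joint): How far the stamp plate is pressed in along the stamp's x: 0 at rest, 0.010 m at its stop; it springs back. It takes 3 N to start, 5.5 N at half travel and 8 N at the stop.
- tray: Fixed open-topped grey plastic filing tray on the bench, 150 mm (its x) by 190 mm (its y), walls 4 mm thick and 32 mm high, floor about 4 mm over the bench. Origin at the centre of its underside. Its +y part (about 130 mm of its length) is free.
- filed: Loose carton of the same kind, already standing in the tray near its -y end, with its 36 mm along the tray's y. Origin at the centre of its underside. To be left alone.
- jar: Loose capped glass jar, 60 mm across, 85 mm high. Origin at the centre of its underside. To be left alone.
- rack: Loose white plastic slide rack with four dividers, 85 x 60 mm, 45 mm high. Origin at the centre of its underside. To be left alone.
- counter: Loose white tally counter with four keys, 90 x 120 mm, 35 mm high. Origin at the centre of its underside. To be left alone.
Things that resemble listed ones, but are neither listed nor needed, are in the scene too. Leave any green, pink or yellow look-alike of the stamp alone.

How it is judged (in metres and radians):
On the way, in this order (a step that is already met when the one before it is completed fails the run):
1. the broad labelled side is pressed square and centred on the stamp plate (middles within 10 mm, 5 degrees), plate in by more than 4.5 mm for 0.2 s (value of joint stamp_plate above 0.0045 m and distance between carton_face and stamp_pad below 0.01 m and angle between the x axis of carton and the x axis of stamp, either way round below 0.09 rad and angle between carton's own z axis and vertical below 0.09 rad), for 0.2 s.
2. the labelled narrow side is pressed on the stamp plate in the same way (value of joint stamp_plate above 0.0045 m and distance between carton_spine and stamp_pad below 0.01 m and angle between the y axis of carton and the x axis of stamp, either way round below 0.09 rad and angle between carton's own z axis and vertical below 0.09 rad), for 0.2 s.
At the end, for the whole second after the job is handed in: The carton stands at rest and upright (within 4.5 degrees) on the tray's floor, inside its walls (underside less than 10 mm over the bench) and not pushing on the filed carton; the stamp plate has sprung back (x of carton in the frame of tray between -0.071 and 0.071 m and y of carton in the frame of tray between -0.091 and 0.091 m and height (world z) of carton below 0.01 m and angle between carton's own z axis and vertical below 0.08 rad and linear speed of carton below 0.02 m/s and contact force between carton and filed below 0.2 N and value of joint stamp_plate below 0.002 m); the robot touches nothing.
It fails at once if the jar, rack, counter or filed carton moved more than 20 mm or tipped (distance of any of jar, rack, counter, filed from where it was at the start of the episode above 0.02 m or angle between any of jar, rack, counter, filed's own z axis and vertical above 0.3 rad).
It fails at once if the carton is tipped by more than 35 degrees (angle between carton's own z axis and vertical above 0.6 rad).
It fails at once if the carton is let go more than 15 mm up (height (world z) of carton above 0.02 m and contact force between the fingers and carton below 0.05 N).
It fails at once if the stamp is rammed (more than 40 N) (contact force between stamp and anything else above 40 N).
It fails at once if the stamp is pressed on something other than the label (value of joint stamp_plate above 0.0045 m and distance between each of carton_face, carton_spine and stamp_pad above 0.02 m).
It also fails if it takes over 72 s, if anything falls off the work surface, if the arm or the gripper's body presses on something with over 40 N, if the wrist force passes 120 N, or if a joint passes its speed limit or range.

### The arm

A 6-joint arm with a two-finger parallel gripper is mounted at the origin on the work surface. World frame = base frame: x ahead of the robot, y to its left, z up, the work surface at z = 0. Lengths are in mm, angles in rad, forces in N, time in s.
With the tool pointing down it reaches from about 350 to 775 mm from the base axis. Payload 7.3 kg.
Tool frame: the origin (TCP) lies on the centre line of the jaws, within the pads' length; the fingertips stand 22 mm ahead of it and the grasp point (between the pads) lies 3 mm ahead of it; z points along the fingers, y is the direction in which the jaws open and shut (so a half turn about z gives the same grasp; the last joint's range is limited). The gripper opens to 92 mm and grips with 3 to 60 N. Pads are 19 mm wide; open, the fingers measure 130 mm over their backs; the gripper's body (75 mm by 190 mm) begins 47 mm behind the grasp point.
Start: joints at [-1.363, 0.342, 1.524, -0, 1.275, -0.146], TCP at [181.917, -492.493, 248.741] pointing down, gripper open.
Joint ranges: [-2.53, 2.53], [-0.77, 2.02], [0.04, 2.7], [-1, 4.14], [0.28, 2.66], [-3.11, 3.11]. Speed limits (rad/s): [2.57, 2.57, 3.14, 3.14, 3.14, 3.14].

### API

Orientations are given as [roll, pitch, yaw] about the fixed x, y, z axes, in that order (R = Rz(yaw) Ry(pitch) Rx(roll)).
In Python, from plant import bot gives the robot as it stands.
- The arm moves only by the tool play_rows, never from a script. Its argument "moves" is one flat list of numbers, 5 for each row, row after row: the closure in counts, from 0 (fully open) to 255 (shut), then the shift along the tool's x, y, z in mm, then the turn about the tool's z in degrees. A call has 1 to 8 rows; each row is the pose to reach, as a shift and turn from the pose commanded when the call began, along the tool's axes at that moment; what a row does not reach only later rows make up. A row lasts 1/12 s, in which the tool goes at most 41.7 mm and 7.16 degrees, less where a joint would pass 70% of its speed; a pose out of reach is approached as far as the arm can. A call with a gripper value outside its range is refused whole. The fingers move at their own pace and stop on an object; the grip force is fixed at half the most. Time passes only in rows, so rows that repeat a pose let the fingers close. It gives the time, the measured TCP pose, the force and the opening at its end, in the units of the state.
- bot.get_obs(): the state, without advancing time (a new reading comes with each control period).
- bot.capture(name): name is "scene" or "top" or "wrist"; returns a dict with "color" (384x512x3 uint8, red, green, blue), "fx", "fy", "cx", "cy" (pixels), "world_to_cam" (4x4, takes a point from world to camera coordinates); the wrist camera has in their place "T_tool_cam" (4x4, takes a point from camera to tool coordinates, whose origin is the TCP and whose axes are the flange's). Camera axes: x right, y down, z forward; pixel columns grow to the right and rows downward; lengths in mm; the calibration is good to about 2 mm. A picture is of the moment at which its call begins: read the wrist's pose just before it. There is no depth.
- bot.close_job(): hands the job in, once; it reports no verdict.
The state is a dict: "time": time; "joint_positions": joint angles; "dq": joint speeds; "tau": joint torques, N m; "tool_pos": TCP position; "tcp_rot": TCP orientation; "contact_force": force on the tool from outside, world axes, zero at the start; "moment": the same for the moment, N m; "grip_width": finger opening in mm.
Only numpy, scipy, OpenCV 4.12 (cv2) and the standard library are available. Lean on these libraries where they do the work, as an engineer would, in place of code of your own. Each camera call takes 0.05 s, during which the arm holds its last target.

## Working session

There is one attempt and no reset: what is moved stays moved. The work goes in short steps, Python scripts to look and compute and a tool call to move; the robot and the scene stay as the last step left them, time stands still between calls to the robot, and variables do not carry over. Pictures are saved under pics/ and viewed, and the job is handed in when it is done.

Besides the shell and the picture viewer there is one more tool, called after "Emit:" by a JSON object that holds its "method" and its "body". play_rows: Moves the arm, as the interface text tells. Its arguments: {"type":"object","properties":{"moves":{"type":"array","items":{"type":"number"}}},"required":["moves"]}

```bash
ls; mkdir -p pics
python3 - <<'E'
from plant import bot
import cv2
o=bot.get_obs(); print(o)
for n in ["scene","top","wrist"]:
    c=bot.capture(n); cv2.imwrite(f"pics/{n}0.png",c["color"][:,:,::-1])
    print(n,c["fx"],c["fy"],c["cx"],c["cy"]); print(c.get("world_to_cam",c.get("T_tool_cam")))
E
```

```text
pics
{'time': 0.0, 'joint_positions': array([-1.36299006e+00,  3.42730945e-01,  1.52501379e+00, -1.95102735e-05,
        1.27542618e+00, -1.46015472e-01]), 'dq': array([-1.14991373e-03,  9.43504899e-05,  3.29690202e-04, -4.49648693e-05,
        3.78640265e-04,  1.29911920e-04]), 'tau': array([-1.09991252e-03, -4.31245708e+01, -2.44224304e+01,  7.16293976e-02,
        5.60534012e-02, -1.18482512e-04]), 'tool_pos': array([ 181.8333371 , -492.09916187,  248.04181055]), 'tcp_rot': array([-3.14002847e+00, -2.11175259e-04,  3.53827265e-01]), 'contact_force': array([-0.21442152, -0.08221571,  0.17292896]), 'moment': array([-0.01708856,  0.00696614, -0.00124276]), 'grip_width': 91.78324466616309}
scene 484.40619637751706 484.40619637751706 251.33757424222358 202.1623144610776
[[-2.02482930e-01  9.79279622e-01 -3.47627325e-03  1.86884289e+02]
 [ 7.52392761e-01  1.53296042e-01 -6.40628954e-01 -3.72770494e+02]
 [-6.26821981e-01 -1.32331951e-01 -7.67842731e-01  1.90085662e+03]
 [ 0.00000000e+00  0.00000000e+00  0.00000000e+00  1.00000000e+00]]
top 452.37186979987405 452.37186979987405 255.56243438527443 195.3177536447136
[[-1.08116929e-02 -9.99778556e-01 -1.80540070e-02 -6.65539820e+01]
 [-9.81425277e-01  1.40682262e-02 -1.91328282e-01  5.58431245e+02]
 [ 1.91539901e-01  1.56500762e-02 -9.81360047e-01  1.57832106e+03]
 [ 0.00000000e+00  0.00000000e+00  0.00000000e+00  1.00000000e+00]]
wrist 320.52921726275883 320.52921726275883 251.45383610220367 193.5379527680743
[[-8.61727372e-04 -9.56066830e-01 -2.93147528e-01  7.96967090e+01]
 [ 9.99999609e-01 -8.81540655e-04 -6.45246965e-05  7.05778273e-01]
 [-1.96731542e-04 -2.93147469e-01  9.56067217e-01 -1.36261212e+02]
 [ 0.00000000e+00  0.00000000e+00  0.00000000e+00  1.00000000e+00]]
```

View pics/scene0.png

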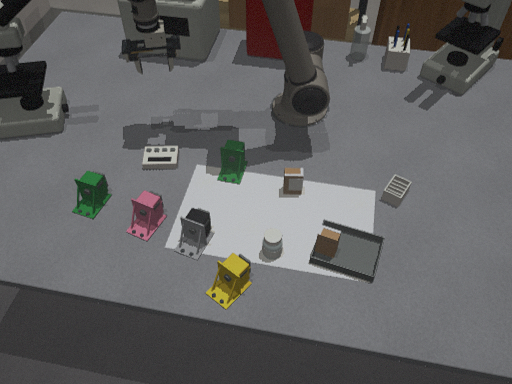

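View pics/top0.png

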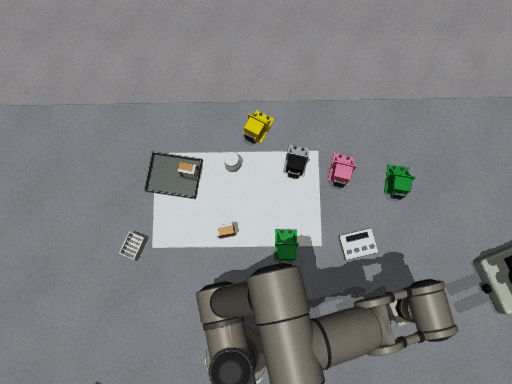

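View pics/wrist0.png

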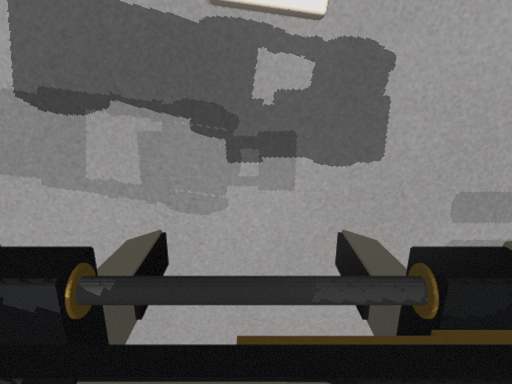

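The black stamp is at top (296,160) and scene (195,232). The green, pink and yellow ones are look-alikes. The carton is at top (227,230), and the filed carton is in the tray at (187,168). I'll enlarge these to confirm.

Run:
```python
import cv2,numpy as np
t=cv2.imread("pics/top0.png"); s=cv2.imread("pics/scene0.png")
a=cv2.resize(t[140:260,140:330],None,fx=4,fy=4,interpolation=cv2.INTER_CUBIC); cv2.imwrite("pics/topc.png",a)
a=cv2.resize(s[150:280,170:390],None,fx=3.6,fy=3.6,interpolation=cv2.INTER_CUBIC); cv2.imwrite("pics/scenec.png",a)
```

```text
(no output)
```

View pics/topc.png

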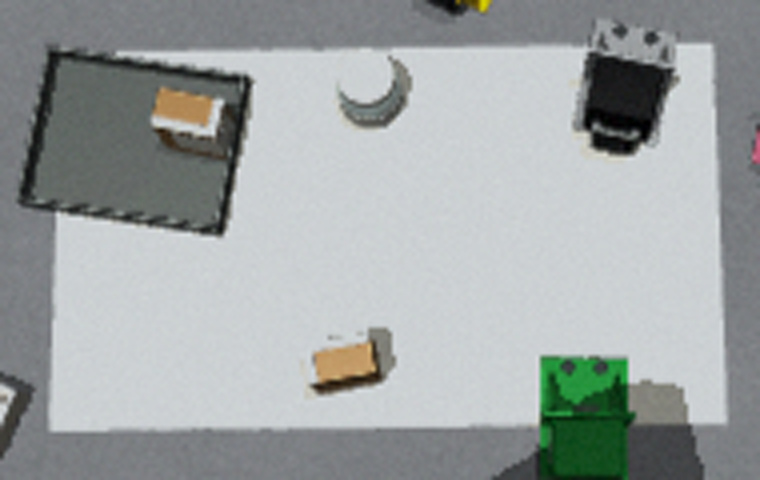

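View pics/scenec.png

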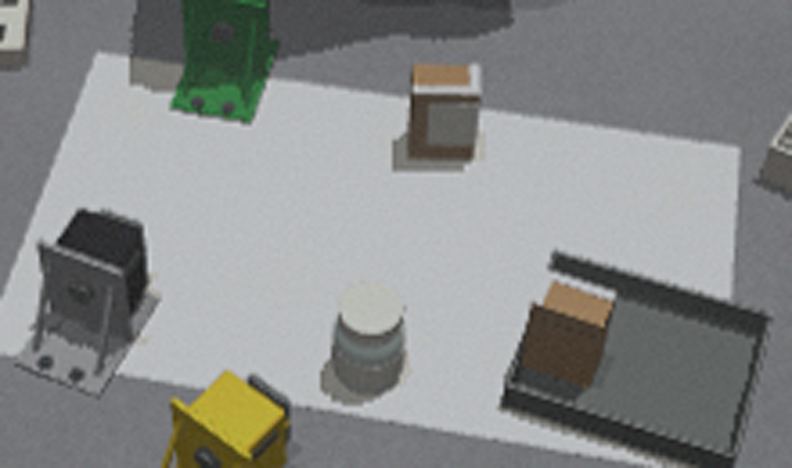

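```bash
cat > h.py <<'E'
import numpy as np, cv2
from plant import bot
from scipy.spatial.transform import Rotation as R
class Cam:
    def __init__(s,name,save=None):
        o=bot.get_obs(); c=bot.capture(name); s.img=c["color"][:,:,::-1].copy()
        s.K=np.array([[c["fx"],0,c["cx"]],[0,c["fy"],c["cy"]],[0,0,1]])
        if name=="wrist":
            T=np.eye(4);T[:3,:3]=R.from_euler("xyz",o["tcp_rot"]).as_matrix();T[:3,3]=o["tool_pos"]
            s.W=np.linalg.inv(T@c["T_tool_cam"])
        else: s.W=c["world_to_cam"]
        if save: cv2.imwrite("pics/"+save,s.img)
    def ray(s,px,z):
        px=np.atleast_2d(px).astype(float); C=np.linalg.inv(s.W)
        d=(np.linalg.inv(s.K)@np.c_[px,np.ones(len(px))].T).T@C[:3,:3].T; o=C[:3,3]
        t=(z-o[2])/d[:,2]; return o+t[:,None]*d
    def proj(s,P):
        P=np.atleast_2d(P); p=(s.K@(s.W[:3,:3]@P.T+s.W[:3,3:])).T; return p[:,:2]/p[:,2:]
E
python3 - <<'E'
from h import *
np.set_printoptions(precision=1,suppress=True)
c=Cam("top")
# carton top brown mask
hsv=cv2.cvtColor(c.img,cv2.COLOR_BGR2HSV)
m=cv2.inRange(hsv,(5,80,120),(20,255,255))
n,l,st,ce=cv2.connectedComponentsWithStats(m)
for i in range(1,n):
    if st[i,4]>20:
        pts=np.argwhere(l==i)[:,::-1].astype(np.float32); r=cv2.minAreaRect(pts); b=cv2.boxPoints(r)
        print(st[i],ce[i],c.ray(b,90)[:,:2].tolist())
for name,px,z in [("tray",[(193-0,0)],32)]: pass
f=lambda x,y:(140+x/4,140+y/4)
print("tray corners z32",c.ray([f(52,48),f(249,77),f(221,236),f(20,205)],32))
print("stamp top front/back black z92",c.ray([f(595,60),f(668,70),f(655,140),f(585,125)],92))
print("bracket base",c.ray([f(598,18),f(678,38)],2))
print("jar",c.ray([f(365,75)],85))
print("rack,counter",c.ray([(133,245),(358,244)],40), "green",c.ray([(286,236)],95))
E
```

```text
[178 162  15   9  97] [185.3 166.1] [[653.3822063875824, 203.1012523777789], [678.2132015178922, 198.80844053283113], [667.4765032094626, 150.22436667845662], [642.7194446323003, 154.64986763580643]]
[219 226  15  10 105] [225.7 230.2] [[436.7405245949409, 57.60360825450783], [444.95649761324376, 9.151475407953853], [419.6984104353278, 4.612805669764597], [411.5210585756596, 52.91637799018835]]
tray corners z32 [[732.3 308.6  32. ]
 [701.3 123.7  32. ]
 [551.2 147.6  32. ]
 [582.8 333.3  32. ]]
stamp top front/back black z92 [[ 695.2 -194.5   92. ]
 [ 684.9 -259.3   92. ]
 [ 620.9 -245.7   92. ]
 [ 635.5 -184.1   92. ]]
bracket base [[ 762.5 -203.9    2. ]
 [ 741.5 -279.     2. ]]
jar [[686.6  11.9  85. ]]
rack,counter [[ 385.3  367.2   40. ]
 [ 379.  -434.9   40. ]] green [[ 405.  -177.6   95. ]]
```

Measured roughly: the carton is at about (432,36) with yaw +0.17, its label facing away from the robot (+x) and left (+y). The black stamp is near (620,-220) with yaw about -0.23. I'll go and look at the stamp with the wrist camera.

```bash
cat >> h.py <<'E'
def delta(x,y,z,yaw):
    o=bot.get_obs(); M=R.from_euler("xyz",o["tcp_rot"]).as_matrix()
    d=M.T@(np.array([x,y,z])-o["tool_pos"]); t=o["tcp_rot"][2]-yaw; t=(t+np.pi)%(2*np.pi)-np.pi
    print("t",round(o["time"],2),"pos",o["tool_pos"].round(1),"rot",o["tcp_rot"].round(3),"w",round(o["grip_width"],1),"F",o["contact_force"].round(1))
    print("DELTA",d.round(1),"turn",round(np.degrees(t),1))
E
python3 -c "
from h import *
delta(560,-220,260,-0.23)"
```

```text
t 0.2 pos [ 181.9 -492.3  248.3] rot [-3.141 -0.     0.354] w 92.0 F [-0.2  0.4 -0.1]
DELTA [ 449.  -124.4  -11.5] turn 33.4
```

Emit:
{"method": "play_rows", "body": {"moves": [0,40,-11,-1,4,0,80,-22,-2,8,0,118,-33,-3,12,0,156,-43,-4,16,0,194,-54,-5,20,0,232,-64,-6,24,0,268,-74,-7,27,0,300,-83,-8,30]}}

```text
time: 0.87
tool_pos: [436.2, -308.9, 256.7]
tcp_rot: [-3.141, -0.0, -0.172]
contact_force: [0.2, -0.7, 0.4]
grip_width: 91.7
```

```bash
python3 -c "
from h import *
delta(560,-220,260,-0.23)"
```

```text
t 0.87 pos [ 436.2 -308.9  256.7] rot [-3.141 -0.    -0.172] w 91.7 F [ 0.2 -0.7  0.4]
DELTA [ 106.8 -108.7   -3.3] turn 3.3
```

Emit:
{"method": "play_rows", "body": {"moves": [0,27,-27,-1,1,0,53,-54,-2,2,0,80,-81,-3,3,0,107,-109,-3,3,0,107,-109,-3,3,0,107,-109,-3,3]}}

```text
time: 1.37
tool_pos: [559.5, -219.7, 258.9]
tcp_rot: [-3.141, 0.001, -0.219]
contact_force: [-0.3, -0.0, -0.1]
grip_width: 91.7
```

```bash
python3 -c "
from h import *
delta(560,-220,260,-0.23)
Cam('wrist','w1.png');Cam('top','t1.png')"
```

```text
t 1.37 pos [ 559.5 -219.7  258.9] rot [-3.141e+00  1.000e-03 -2.190e-01] w 91.7 F [-0.3 -0.  -0.1]
DELTA [ 0.5  0.2 -1.1] turn 0.7
```

View pics/w1.png

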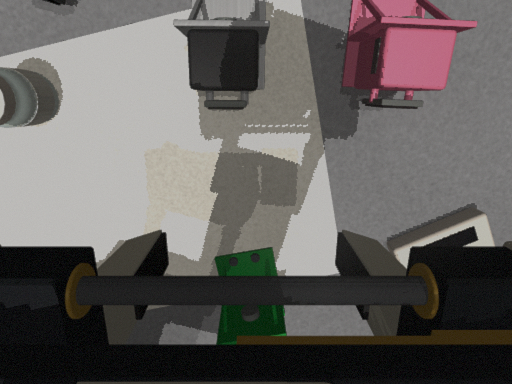

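The black stamp is at (225,60), with its plate at about (226,100) facing the robot. Enlarging to measure the edges.

Run:
```python
import cv2
w=cv2.imread("pics/w1.png"); a=w[0:115,165:290]; a=cv2.resize(cv2.convertScaleAbs(a,alpha=1.8,beta=10),None,fx=5,fy=5,interpolation=cv2.INTER_CUBIC); cv2.imwrite("pics/w1c.png",a)
```

```text
(no output)
```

View pics/w1c.png

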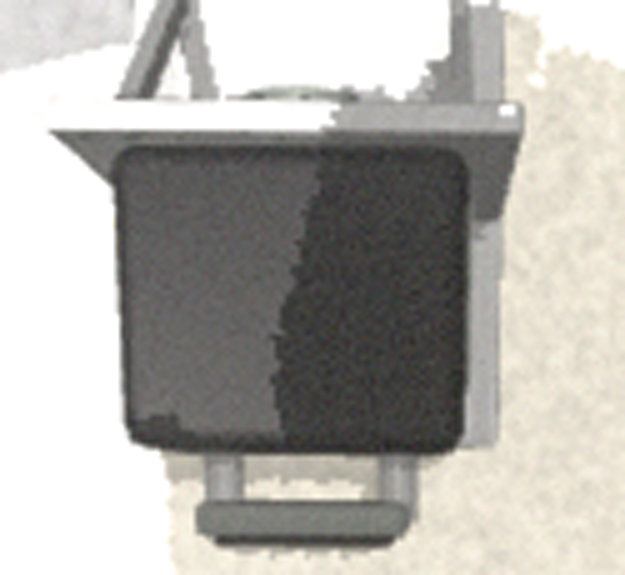

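Run:
```python
from h import *
np.set_printoptions(precision=1,suppress=True)
c=Cam("wrist")
f=lambda L:[(165+x/5-.4,y/5-.4) for x,y in L]
print("cam",np.linalg.inv(c.W)[:3,3])
h=c.ray(f([(128,445),(464,448),(467,150),(115,150)]),92);print("housing",h)
b=c.ray(f([(50,132),(522,133)]),100);print("bracket",b)
p=c.ray(f([(197,537),(412,537),(197,503),(412,500)]),77);print("plate",p)
for n,q in [("hf",h[1]-h[0]),("hb",h[2]-h[3]),("br",b[1]-b[0]),("pl",p[1]-p[0])]: print(n,np.linalg.norm(q),np.arctan2(q[1],q[0])+np.pi/2)
for n,q in [("sideL",h[3]-h[0]),("sideR",h[2]-h[1])]: print(n,np.linalg.norm(q),np.arctan2(q[1],q[0]))
```

```text
cam [ 636.1 -239.6  395.5]
housing [[ 653.5 -187.2   92. ]
 [ 639.6 -246.1   92. ]
 [ 686.9 -257.    92. ]
 [ 700.2 -198.3   92. ]]
bracket [[ 703.5 -189.6  100. ]
 [ 686.  -266.   100. ]]
plate [[ 635.3 -192.9   77. ]
 [ 626.2 -233.1   77. ]
 [ 641.3 -194.5   77. ]
 [ 632.8 -234.7   77. ]]
hf 60.47348542694618 -0.2313417308337471
hb 60.24725509674374 -0.22278722327885525
br 78.4244997324929 -0.22469350907953345
pl 41.26774360488522 -0.22287162180810216
sideL 47.99472182724698 -0.23270981885640693
sideR 48.510329315220915 -0.2279862789969254
```

Stamp pose agrees across housing, bracket and plate: plate front about (630,-213), yaw -0.227. Widths of 41, 60 and 78 mm match the given 40, 62 and 80. Now to the carton.

```bash
python3 -c "
from h import *
delta(432,36,250,0.168)"
```

```text
t 1.52 pos [ 557.7 -222.   259.5] rot [ 3.141e+00  1.000e-03 -2.230e-01] w 91.7 F [-0.3  0.1  0.7]
DELTA [-179.6 -223.8    9.6] turn -22.4
```

Emit:
{"method": "play_rows", "body": {"moves": [0,-24,-30,2,-3,0,-48,-60,4,-6,0,-72,-90,5,-9,0,-96,-120,6,-12,0,-120,-150,7,-15,0,-145,-180,8,-18,0,-166,-206,9,-21,0,-178,-222,10,-22]}}

```text
time: 2.18
tool_pos: [431.3, 35.7, 250.0]
tcp_rot: [-3.141, 0.0, 0.164]
contact_force: [0.6, 0.3, 0.3]
grip_width: 91.8
```

Emit:
{"method": "play_rows", "body": {"moves": [0,0,0,0,0,0,0,0,0,0]}}

```text
time: 2.35
tool_pos: [433.3, 34.0, 250.2]
tcp_rot: [3.141, -0.001, 0.162]
contact_force: [0.3, -0.7, 0.6]
grip_width: 91.2
```

```bash
python3 -c "
from h import *
delta(432,36,250,0.168)
c=Cam('wrist','w2.png');np.savez('w2.npz',W=c.W,K=c.K)
a=cv2.resize(c.img[60:240,150:380],None,fx=3.4,fy=3.4,interpolation=cv2.INTER_CUBIC); cv2.imwrite('pics/w2c.png',a)
delta(432,36,250,0.168)"
```

```text
t 2.35 pos [433.3  34.  250.2] rot [ 3.141e+00 -1.000e-03  1.620e-01] w 91.2 F [ 0.3 -0.7  0.6]
DELTA [-0.9 -2.1  0.2] turn -0.4
t 2.4 pos [433.8  33.4 250.2] rot [ 3.141e+00 -1.000e-03  1.610e-01] w 91.7 F [ 0.  -0.2  0.5]
DELTA [-1.4 -2.8  0.2] turn -0.4
```

View pics/w2.png

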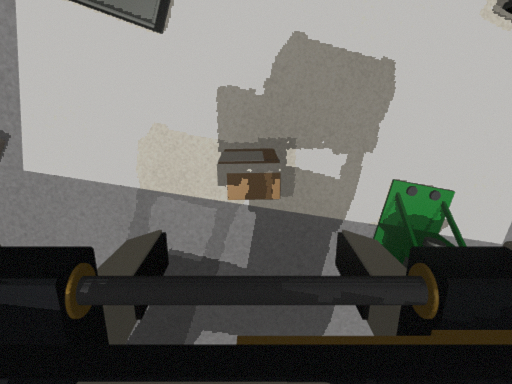

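View pics/w2c.png

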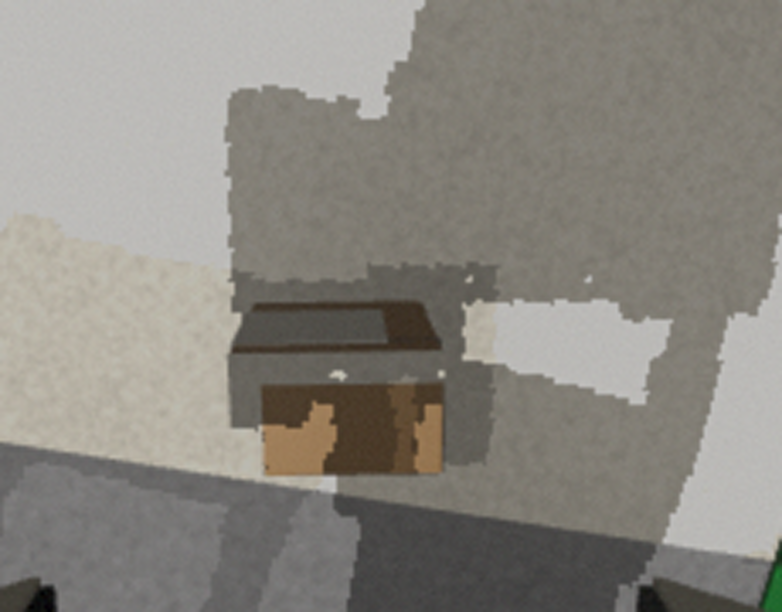

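The carton's label strip lies on its far and left edges, as described. Top corners in the crop: (231,352), (441,352), (443,474), (231,474).

Run:
```python
from h import *
np.set_printoptions(precision=1,suppress=True)
d=np.load("w2.npz"); c=Cam.__new__(Cam); c.W=d["W"];c.K=d["K"]
f=lambda L:[(150+x/3.4-.4,60+y/3.4-.4) for x,y in L]
p=c.ray(f([(231,352),(441,352),(443,475),(230,475)]),90); print(p,p.mean(0))
q=p[0]-p[1]; print(np.linalg.norm(q),np.arctan2(q[1],q[0])-np.pi/2, np.linalg.norm(p[1]-p[2]),np.linalg.norm(p[0]-p[3]))
q=p[1]-p[2]; print(np.arctan2(q[1],q[0]))
m=p.mean(0); delta(m[0],m[1],120,np.arctan2(q[1],q[0]))
```

```text
[[447.   67.8  90. ]
 [456.3  10.5  90. ]
 [421.3   3.3  90. ]
 [411.5  63.4  90. ]] [434.   36.3  90. ]
58.06270656679291 0.16064068636798456 35.79082604708446 35.77996922646214
0.20219677978751546
t 2.4 pos [433.8  33.4 250.2] rot [ 3.1 -0.   0.2] w 91.7 F [ 0.  -0.2  0.5]
DELTA [  0.5  -2.9 130.2] turn -2.4
```

Emit:
{"method": "play_rows", "body": {"moves": [0,0,-3,30,0,0,0,-3,65,0,0,0,-3,100,0,0,0,-3,130,0,0,0,-3,155,0,0,0,-3,172,0,0,0,-3,182,0,0,0,-3,185,0]}}

```text
time: 3.07
tool_pos: [432.8, 35.8, 62.9]
tcp_rot: [-3.141, 0.003, 0.159]
contact_force: [-0.8, 0.3, 0.1]
grip_width: 91.9
```

Emit:
{"method": "play_rows", "body": {"moves": [30,0,0,0,0,60,0,0,0,0,80,0,0,0,0,100,0,0,0,0,120,0,0,0,0,150,0,0,0,0,200,0,0,0,0,255,0,0,0,0]}}

```text
time: 3.73
tool_pos: [433.7, 37.3, 65.3]
tcp_rot: [3.141, -0.001, 0.162]
contact_force: [-0.4, -1.7, 6.5]
grip_width: 60.1
```

Emit:
{"method": "play_rows", "body": {"moves": [255,0,0,0,0,255,0,0,0,0,255,0,0,0,0]}}

```text
time: 3.98
tool_pos: [433.7, 37.3, 65.3]
tcp_rot: [3.141, -0.001, 0.162]
contact_force: [-1.4, -1.9, 6.9]
grip_width: 59.7
```

```bash
python3 -c "
from h import *
c=Cam('wrist','w3.png');c=Cam('scene','s3.png')
a=cv2.resize(c.img[130:280,170:390],None,fx=3.6,fy=3.6,interpolation=cv2.INTER_CUBIC); cv2.imwrite('pics/s3c.png',a)
delta(580,-201,80,-0.227)"
```

```text
t 4.08 pos [433.7  37.3  65.3] rot [ 3.141e+00 -1.000e-03  1.620e-01] w 60.1 F [-0.  -2.5  7.2]
DELTA [106.  258.8 -14.4] turn 22.3
```

View pics/s3c.png

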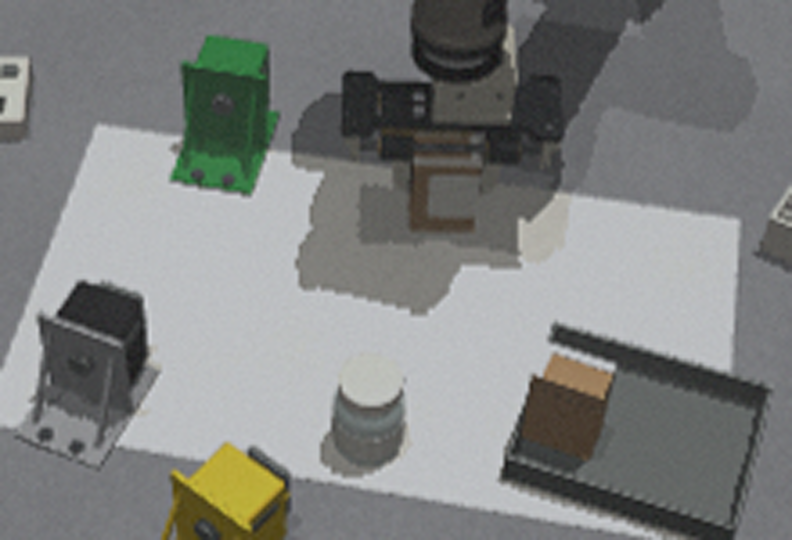

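View pics/w3.png

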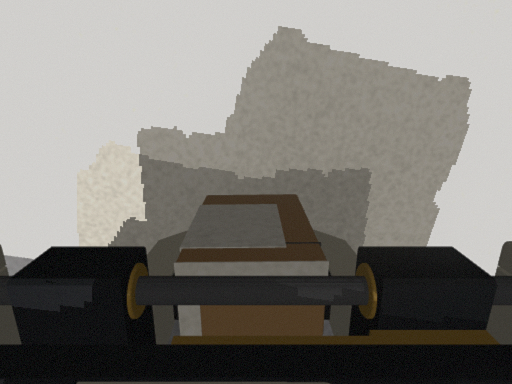

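Run:
```python
from h import *
np.set_printoptions(precision=1,suppress=True)
c=Cam("wrist")
p=c.ray([(178,248),(320,243),(181.5,262),(327,262)],90); print(p)
o=bot.get_obs();M=R.from_euler("xyz",o["tcp_rot"]).as_matrix()
print((p-o["tool_pos"])@M)
print("green front",c.ray([(0,0)],0)[0]*0, Cam("top").ray([(280,229),(297,229)],0))
ux=np.array([np.cos(-.227),np.sin(-.227)]); t=np.array([631,-212])-ux*48; print(t)
delta(t[0],t[1],75,-0.227)
```

```text
[[452.7  68.3  90. ]
 [463.5  15.   90. ]
 [446.9  66.4  90. ]
 [456.   10.5  90. ]]
[[ 23.8 -27.6 -24.7]
 [ 25.8  26.8 -24.6]
 [ 17.8 -26.6 -24.7]
 [ 17.7  30.1 -24.7]]
green front [0. 0. 0.] [[ 440.7 -161.     0. ]
 [ 439.9 -223.3    0. ]]
[ 584.2 -201.2]
t 4.18 pos [433.7  37.3  65.3] rot [ 3.1 -0.   0.2] w 59.8 F [-0.2 -2.   6.8]
DELTA [110.1 259.6  -9.4] turn 22.3
```

Emit:
{"method": "play_rows", "body": {"moves": [255,0,0,-6,0,255,8,12,-10,2,255,20,38,-10,5,255,33,68,-10,8,255,46,100,-10,11,255,59,132,-10,14,255,72,164,-10,17,255,84,194,-10,20]}}

```text
time: 4.85
tool_pos: [547.9, -142.1, 74.6]
tcp_rot: [-3.141, 0.001, -0.19]
contact_force: [0.7, 0.3, -2.5]
grip_width: 60.0
```

```bash
python3 -c "
from h import *
delta(584,-201,75,-0.227)"
```

```text
t 4.85 pos [ 547.9 -142.1   74.6] rot [-3.141e+00  1.000e-03 -1.900e-01] w 60.0 F [ 0.7  0.3 -2.5]
DELTA [46.6 51.  -0.4] turn 2.1
```

Emit:
{"method": "play_rows", "body": {"moves": [255,14,16,0,1,255,28,32,0,2,255,40,44,0,2,255,47,51,0,2,255,47,51,0,2,255,47,51,0,2,255,47,51,0,2]}}

```text
time: 5.43
tool_pos: [583.3, -198.4, 74.3]
tcp_rot: [-3.141, 0.002, -0.222]
contact_force: [-0.0, 0.3, -2.8]
grip_width: 60.0
```

```bash
python3 -c "
from h import *
delta(584,-201,75,-0.227)
c=Cam('wrist','w4.png');np.savez('w4.npz',W=c.W,K=c.K)
delta(584,-201,75,-0.227)"
```

```text
t 5.43 pos [ 583.3 -198.4   74.3] rot [-3.141e+00  2.000e-03 -2.220e-01] w 60.0 F [-0.   0.3 -2.8]
DELTA [ 1.3  2.4 -0.7] turn 0.3
t 5.48 pos [ 583.4 -198.3   74.5] rot [-3.141e+00  2.000e-03 -2.210e-01] w 59.7 F [-0.1  0.1 -3. ]
DELTA [ 1.2  2.5 -0.5] turn 0.3
```

View pics/w4.png

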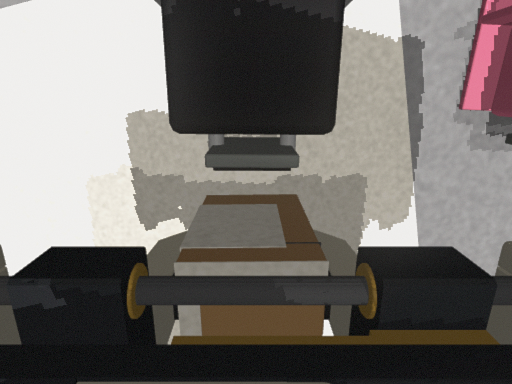

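Run:
```python
from h import *
np.set_printoptions(precision=2,suppress=True)
d=np.load("w4.npz"); c=Cam.__new__(Cam); c.W=d["W"];c.K=d["K"]
img=cv2.imread("pics/w4.png")
a=cv2.resize(cv2.convertScaleAbs(img[120:280,165:345],alpha=1.5),None,fx=4.4,fy=4.4,interpolation=cv2.INTER_CUBIC);cv2.imwrite("pics/w4c.png",a)
print(img[145:180:1,252].mean(1))
o=bot.get_obs();M=R.from_euler("xyz",o["tcp_rot"]).as_matrix()
for n,px,z in [("plate",[(206,168),(298,168),(206,153),(298,153)],77),("hous",[(170,128),(336,128)],92),("carton top",[(181,262),(327,262)],99)]:
    p=c.ray(px,z);print(n,p[:,:2].tolist(),"tool",((p-o["tool_pos"])@M)[:,:2].tolist())
```

```text
[ 48.33  53.33  52.67  48.67  49.67  49.    45.67  48.67  49.67  62.
  74.67  81.67  83.33  80.67  79.67  79.33  79.67  79.33  78.33  78.33
  80.    75.67  56.    38.    33.    78.   167.33 171.33 169.33 168.
 164.33 161.33 165.   168.   171.33]
plate [[636.7007730620853, -191.13980036240824], [628.0685398179015, -229.29150292959284], [642.9070459473819, -192.82014319223964], [634.3938957856016, -230.44146203726427]] tool [[50.4466311526694, -18.726543500276314], [50.40558501127348, 20.389512192713894], [56.87042109485933, -18.450507893660877], [56.829046151465576, 20.121960184932277]]
hous [[656.7353669233445, -185.120136970642], [643.4080379313392, -244.0060343795587]] tool [[68.64632023455103, -29.007294365508155], [68.57929767680525, 31.367876508814618]]
carton top [[606.807382847532, -176.0629396879633], [594.2680891665392, -231.52446636439197]] tool [[17.937434122542665, -26.879538034118628], [17.88700706778589, 29.981797855065302]]
```

View pics/w4c.png

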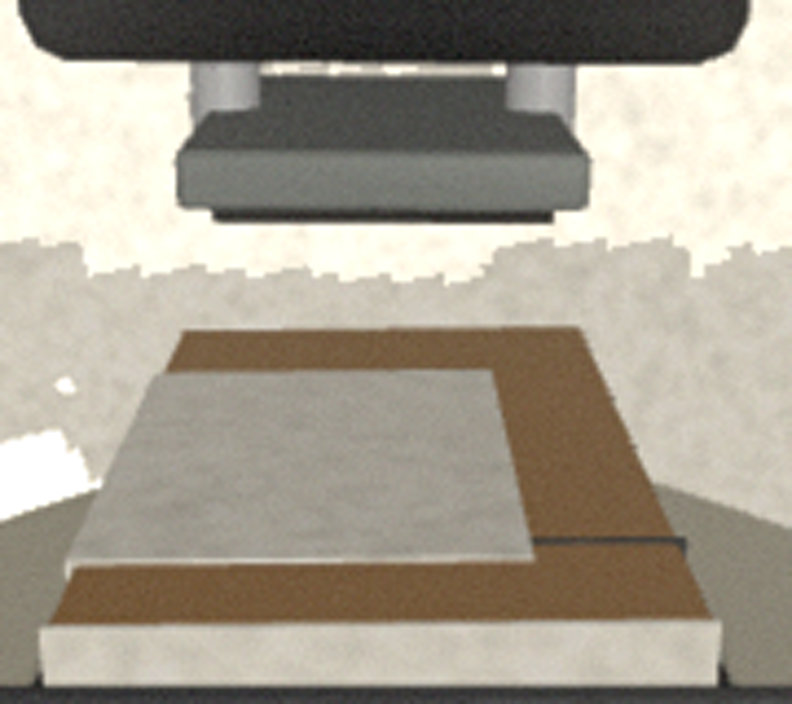

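Carton and plate are parallel and centred to within 1 mm, with a gap of about 31.6 mm. Lowering to about 2 mm over the bench and closing in.

Emit:
{"method": "play_rows", "body": {"moves": [255,0,0,3,0,255,4,0,6,0,255,9,0,7.5,0,255,14,0,7.5,0,255,19,0,7.5,0,255,23,0,7.5,0,255,26,0,7.5,0,255,27,0,7.5,0]}}

```text
time: 6.15
tool_pos: [611.1, -205.5, 67.2]
tcp_rot: [3.141, -0.001, -0.222]
contact_force: [-1.0, -0.5, -2.4]
grip_width: 60.2
```

```bash
python3 -c "
from h import *
delta(584,-201,75,-0.227)
c=Cam('wrist','w5.png')
a=cv2.resize(cv2.convertScaleAbs(c.img[120:280,165:345],alpha=1.5),None,fx=4.4,fy=4.4,interpolation=cv2.INTER_CUBIC);cv2.imwrite('pics/w5c.png',a)"
```

```text
t 6.15 pos [ 611.1 -205.5   67.2] rot [ 3.141e+00 -1.000e-03 -2.220e-01] w 60.2 F [-1.  -0.5 -2.4]
DELTA [-27.4   1.5  -7.8] turn 0.3
```

View pics/w5c.png

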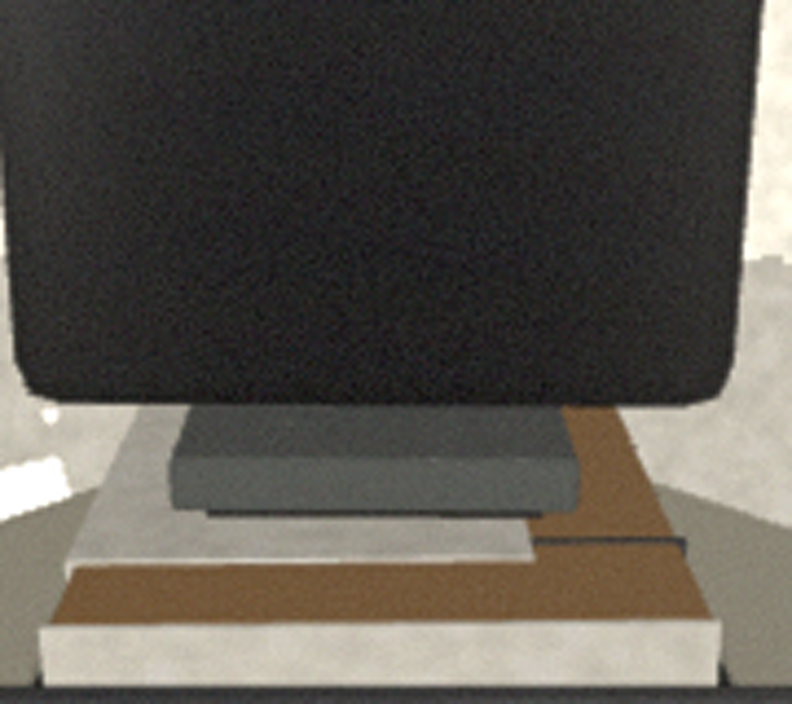

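Emit:
{"method": "play_rows", "body": {"moves": [255,1,0,0,0,255,2,0,0,0,255,3,0,0,0,255,4,0,0,0,255,5,0,0,0,255,6,0,0,0,255,6,0,0,0]}}

```text
time: 6.78
tool_pos: [615.9, -206.6, 67.1]
tcp_rot: [-3.142, 0.001, -0.222]
contact_force: [-4.8, 0.9, -1.4]
grip_width: 59.9
```

Emit:
{"method": "play_rows", "body": {"moves": [255,1,0,0,0,255,2,0,0,0,255,3,0,0,0,255,4,0,0,0,255,5,0,0,0,255,5,0,0,0]}}

```text
time: 7.28
tool_pos: [620.4, -207.7, 67.1]
tcp_rot: [-3.142, 0.002, -0.222]
contact_force: [-7.8, 1.6, 0.5]
grip_width: 60.1
```

```bash
python3 -c "
from h import *
delta(584,-201,75,-0.227)
c=Cam('wrist','w6.png')
a=cv2.resize(cv2.convertScaleAbs(c.img[120:280,165:345],alpha=1.5),None,fx=4.4,fy=4.4,interpolation=cv2.INTER_CUBIC);cv2.imwrite('pics/w6c.png',a)"
```

```text
t 7.28 pos [ 620.4 -207.7   67.1] rot [-3.142e+00  2.000e-03 -2.220e-01] w 60.1 F [-7.8  1.6  0.5]
DELTA [-37.    1.5  -7.8] turn 0.3
```

View pics/w6c.png

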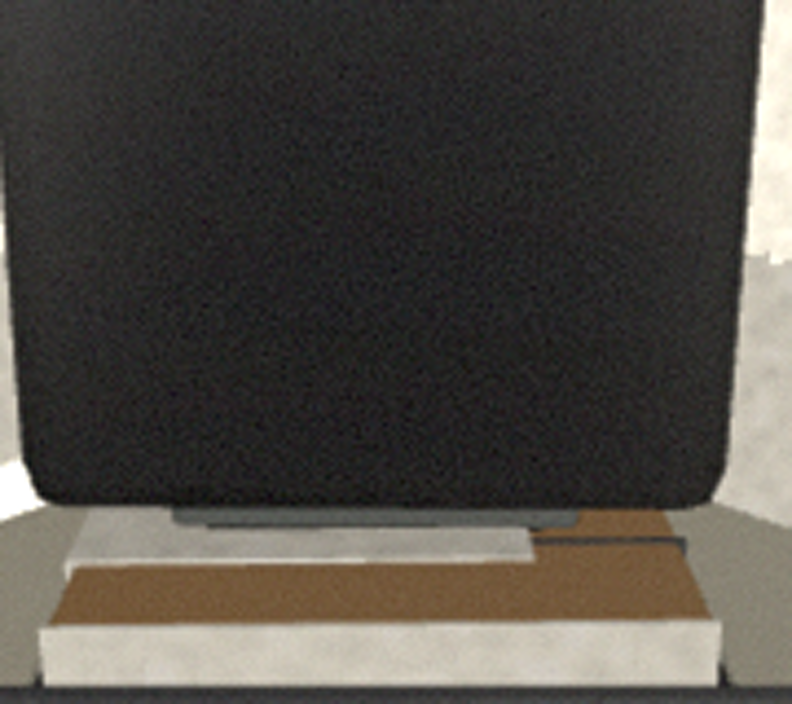

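Force is about 7.5 N, so the plate is roughly 7–8 mm in, and everything is square. Holding briefly, then backing off.

Emit:
{"method": "play_rows", "body": {"moves": [255,0,0,0,0,255,0,0,0,0,255,0,0,0,0,255,0,0,0,0,255,-2,0,0,0,255,-5,0,0,0,255,-9,0,0,0,255,-15,0,0,0]}}

```text
time: 8.0
tool_pos: [607.2, -204.7, 67.3]
tcp_rot: [3.141, -0.002, -0.222]
contact_force: [0.4, 1.1, -3.2]
grip_width: 59.8
```

```bash
python3 -c "
from h import *
delta(500,-175,66.5,-0.227)"
```

```text
t 8.0 pos [ 607.2 -204.7   67.3] rot [ 3.141e+00 -2.000e-03 -2.220e-01] w 59.8 F [ 0.4  1.1 -3.2]
DELTA [-111.1   -5.3    0.6] turn 0.3
```

Emit:
{"method": "play_rows", "body": {"moves": [255,-10,0,0,0,255,-24,0,0,0,255,-40,0,0,0,255,-55,0,0,0,255,-67,0,0,0,255,-76,0,0,0,255,-79,0,1,0,255,-79,0,1.5,0]}}

```text
time: 8.67
tool_pos: [529.5, -187.1, 66.0]
tcp_rot: [3.141, -0.001, -0.222]
contact_force: [-0.0, 0.1, -1.4]
grip_width: 60.0
```

Emit:
{"method": "play_rows", "body": {"moves": [255,0,0,0.5,0,255,0,0,0.5,0]}}

```text
time: 8.83
tool_pos: [530.4, -187.4, 65.3]
tcp_rot: [3.141, -0.002, -0.222]
contact_force: [0.9, 0.1, -1.5]
grip_width: 59.9
```

Emit:
{"method": "play_rows", "body": {"moves": [200,0,0,0.3,0,120,0,0,0.3,0,60,0,0,0.3,0,30,0,0,0.3,0,0,0,0,0.3,0,0,0,0,0.3,0,0,0,0,0.3,0]}}

```text
time: 9.42
tool_pos: [529.5, -187.1, 64.9]
tcp_rot: [3.142, -0.0, -0.222]
contact_force: [-0.5, -0.4, -0.5]
grip_width: 88.4
```

Emit:
{"method": "play_rows", "body": {"moves": [0,0,0,-8,0,0,0,0,-25,0,0,0,0,-45,0,0,0,0,-60,-6,0,0,0,-70,-13,0,0,0,-75,-20,0,0,0,-80,-27,0,0,0,-80,-34]}}

```text
time: 10.08
tool_pos: [530.1, -187.4, 146.8]
tcp_rot: [3.139, -0.002, 0.377]
contact_force: [0.5, 0.9, -0.3]
grip_width: 91.5
```

Emit:
{"method": "play_rows", "body": {"moves": [0,0,0,0,-7,0,0,0,0,-14,0,0,0,0,-21,0,0,0,0,-28,0,0,0,0,-35,0,0,0,0,-42,0,0,0,0,-49,0,0,0,0,-56]}}

```text
time: 10.75
tool_pos: [529.5, -187.1, 145.6]
tcp_rot: [3.141, 0.0, 1.355]
contact_force: [-1.2, -0.3, -0.2]
grip_width: 92.0
```

Emit:
{"method": "play_rows", "body": {"moves": [0,0,0,0,0,0,0,0,0,0,0,0,0,0,0]}}

```text
time: 11.0
tool_pos: [529.6, -187.1, 145.2]
tcp_rot: [3.141, 0.0, 1.345]
contact_force: [1.0, -0.7, -0.6]
grip_width: 91.8
```

```bash
python3 -c "
from h import *
delta(530.4,-187.4,66,-0.222+np.pi/2)
c=Cam('wrist','w7.png');np.savez('w7.npz',W=c.W,K=c.K)"
```

```text
t 11.0 pos [ 529.6 -187.1  145.2] rot [3.141 0.    1.345] w 91.8 F [ 1.  -0.7 -0.6]
DELTA [-0.1  0.9 79.2] turn -0.2
```

View pics/w7.png

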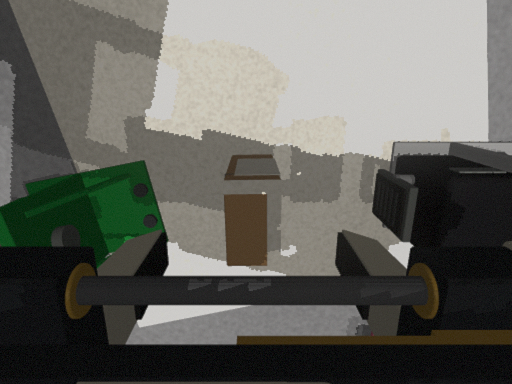

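Carton stands square under the jaws (top u 224–281, centred on u≈252), spine facing tool +x. Re-gripping across its 36 mm.

Emit:
{"method": "play_rows", "body": {"moves": [0,0,0.5,15,0,0,0,0.5,35,0,0,0,0.5,52,0,0,0,0.5,66,0,0,0,0.5,75,0,0,0,0.5,79,0,0,0,0.5,79,0]}}

```text
time: 11.63
tool_pos: [529.7, -187.1, 65.3]
tcp_rot: [-3.14, -0.0, 1.348]
contact_force: [0.5, -0.1, 0.4]
grip_width: 91.8
```

Emit:
{"method": "play_rows", "body": {"moves": [40,0,0,0,0,80,0,0,0,0,110,0,0,0,0,130,0,0,0,0,150,0,0,0,0,180,0,0,0,0,220,0,0,0,0,255,0,0,0,0]}}

```text
time: 12.3
tool_pos: [530.0, -187.2, 66.0]
tcp_rot: [3.141, 0.0, 1.349]
contact_force: [-0.4, 0.9, -0.1]
grip_width: 43.2
```

Emit:
{"method": "play_rows", "body": {"moves": [255,0,0,0,0,255,0,0,0,0,255,0,0,0,0]}}

```text
time: 12.55
tool_pos: [530.0, -187.2, 65.9]
tcp_rot: [3.142, 0.0, 1.349]
contact_force: [0.7, -0.0, -0.3]
grip_width: 36.1
```

```bash
python3 -c "
from h import *
delta(553,-194,76,-0.225)
c=Cam('wrist','w8.png');np.savez('w8.npz',W=c.W,K=c.K)"
```

```text
t 12.55 pos [ 530.  -187.2   65.9] rot [3.142 0.    1.349] w 36.1 F [ 0.7 -0.  -0.3]
DELTA [ -1.5  23.9 -10.1] turn 90.2
```

View pics/w8.png

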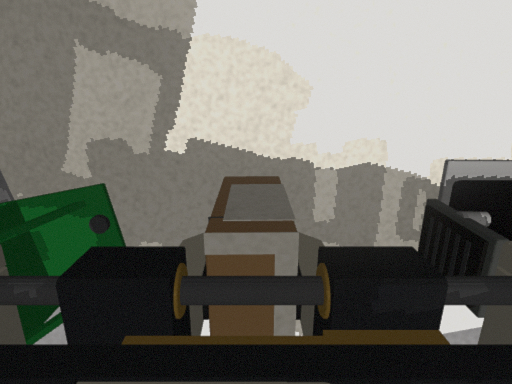

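Emit:
{"method": "play_rows", "body": {"moves": [255,0,0,0,0,255,0,0,-4,0,255,0,0,-10,4,255,0,0,-10,11,255,0,0,-10,18,255,0,0,-10,25,255,0,0,-10,32,255,0,0,-10,39]}}

```text
time: 13.27
tool_pos: [529.6, -187.0, 75.8]
tcp_rot: [-3.141, 0.0, 0.662]
contact_force: [-0.4, 0.6, -3.4]
grip_width: 36.2
```

Emit:
{"method": "play_rows", "body": {"moves": [255,0,0,0,7,255,0,0,0,14,255,0,0,0,21,255,0,0,0,28,255,0,0,0,35,255,0,0,0,42,255,0,0,0,48,255,0,0,0,51]}}

```text
time: 13.93
tool_pos: [529.6, -187.0, 75.7]
tcp_rot: [-3.141, 0.001, -0.228]
contact_force: [-0.1, 0.8, -2.6]
grip_width: 35.7
```

```bash
python3 -c "
from h import *
delta(576,-196.5,75,-0.223)"
```

```text
t 13.93 pos [ 529.6 -187.    75.7] rot [-3.141e+00  1.000e-03 -2.280e-01] w 35.7 F [-0.1  0.8 -2.6]
DELTA [47.3 -1.2  0.7] turn -0.3
```

Emit:
{"method": "play_rows", "body": {"moves": [255,8,0,0,0,255,20,-0.5,0,0,255,33,-1,0,0,255,42,-1,0,0,255,47,-1,0,0,255,47,-1,0,0,255,47,-1,0,0]}}

```text
time: 14.52
tool_pos: [575.8, -196.4, 75.5]
tcp_rot: [-3.141, 0.001, -0.221]
contact_force: [0.1, -0.1, -2.9]
grip_width: 36.1
```

Run:
```python
from h import *
delta(580,-197.5,75,-0.223)
c=Cam('wrist','w9.png');np.savez('w9.npz',W=c.W,K=c.K)
a=cv2.resize(cv2.convertScaleAbs(c.img[100:260,165:345],alpha=1.6),None,fx=4.4,fy=4.4,interpolation=cv2.INTER_CUBIC);cv2.imwrite('pics/w9c.png',a)
```

```text
t 14.52 pos [ 575.8 -196.4   75.5] rot [-3.141e+00  1.000e-03 -2.210e-01] w 36.1 F [ 0.1 -0.1 -2.9]
DELTA [4.3 0.1 0.5] turn 0.1
```

View pics/w9c.png

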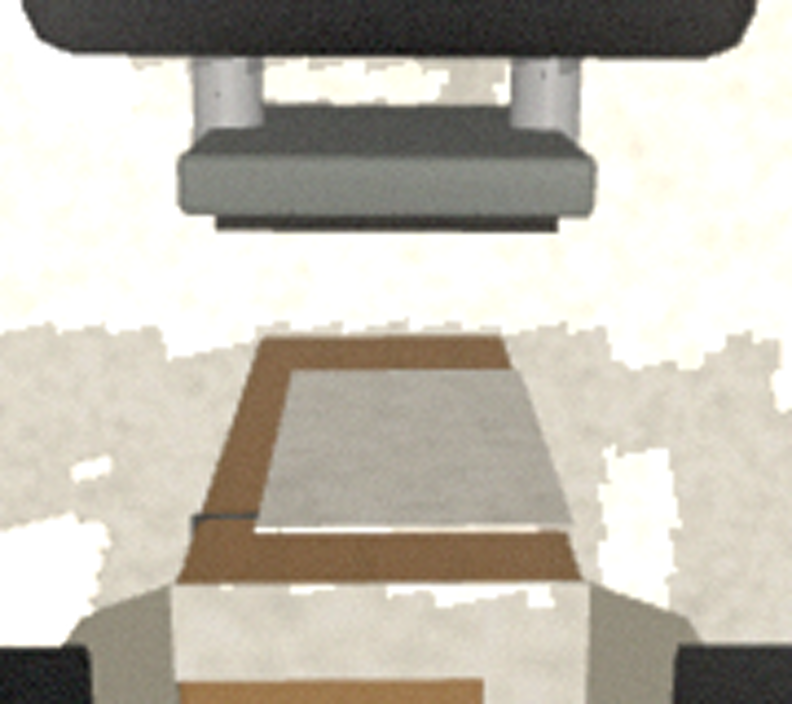

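Run:
```python
from h import *
np.set_printoptions(precision=1,suppress=True)
d=np.load("w9.npz"); c=Cam.__new__(Cam); c.W=d["W"];c.K=d["K"]
f=lambda L:[(165+x/4.4-.4,100+y/4.4-.4) for x,y in L]
o=bot.get_obs();M=R.from_euler("xyz",o["tcp_rot"]).as_matrix()
for n,px,z in [("plate",[(180,214),(596,214)],77),("rubber",[(216,232),(557,232)],75),("carton",[(174,583),(586,581)],99.8)]:
    p=c.ray(f(px),z);t=((p-o["tool_pos"])@M)[:,:2];print(n,t.tolist(),t.mean(0))
```

```text
plate [[59.041070389670445, -18.899514226349005], [59.01778497879395, 20.946587921326632]] [59.  1.]
rubber [[56.96200916466791, -15.749481083615786], [56.9425593835318, 17.522847715055864]] [57.   0.9]
carton [[30.74494948568595, -17.503889812831098], [30.911321238939898, 18.012608680230624]] [30.8  0.3]
```

Spine is square to the plate, offset 0.7 mm, gap about 26 mm.

Emit:
{"method": "play_rows", "body": {"moves": [255,0,0.5,3,0,255,4,0.5,6,0,255,9,0.5,8,0,255,14,0.5,8,0,255,18,0.5,8,0,255,21,0.5,8,0,255,22,0.5,8,0]}}

```text
time: 15.15
tool_pos: [598.1, -202.1, 68.0]
tcp_rot: [3.141, -0.001, -0.222]
contact_force: [-0.0, 0.1, -2.3]
grip_width: 35.9
```

Emit:
{"method": "play_rows", "body": {"moves": [255,1,0,0,0,255,2,0,0,0,255,3,0,0,0,255,4,0,0,0,255,5,0,0,0,255,6,0,0,0,255,6,0,0,0]}}

```text
time: 15.73
tool_pos: [602.8, -203.1, 67.8]
tcp_rot: [-3.142, 0.001, -0.222]
contact_force: [-4.9, 1.6, -0.0]
grip_width: 36.1
```

Emit:
{"method": "play_rows", "body": {"moves": [255,1,0,0,0,255,2,0,0,0,255,3,0,0,0,255,4,0,0,0,255,5,0,0,0,255,5,0,0,0]}}

```text
time: 16.23
tool_pos: [607.6, -204.2, 67.8]
tcp_rot: [-3.142, 0.002, -0.222]
contact_force: [-5.8, 0.7, 0.4]
grip_width: 35.7
```

Run:
```python
from h import *
delta(580,-197.5,75,-0.223)
c=Cam('wrist','w10.png')
a=cv2.resize(cv2.convertScaleAbs(c.img[100:260,165:345],alpha=1.6),None,fx=4.4,fy=4.4,interpolation=cv2.INTER_CUBIC);cv2.imwrite('pics/w10c.png',a)
```

```text
t 16.23 pos [ 607.6 -204.2   67.8] rot [-3.142e+00  2.000e-03 -2.220e-01] w 35.7 F [-5.8  0.7  0.4]
DELTA [-28.4  -0.4  -7.2] turn 0.0
```

View pics/w10c.png

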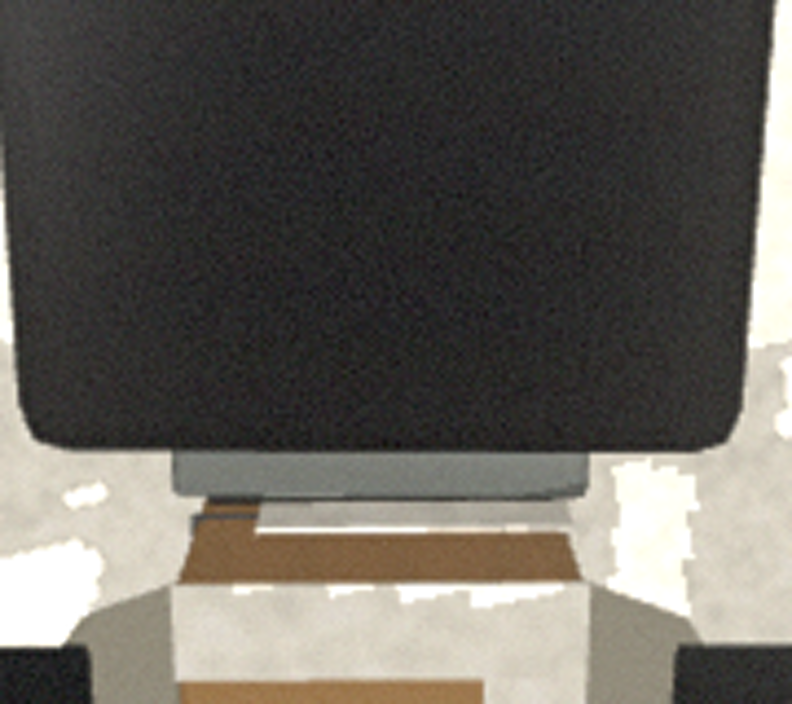

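Force of 5.9 N suggests only about 5.5–6 mm, so I'll push 2 mm more and hold.

Emit:
{"method": "play_rows", "body": {"moves": [255,1,0,0,0,255,2,0,0,0,255,2,0,0,0,255,2,0,0,0,255,2,0,0,0]}}

```text
time: 16.7
tool_pos: [609.2, -204.5, 67.8]
tcp_rot: [-3.141, 0.002, -0.222]
contact_force: [-6.4, -0.1, 2.0]
grip_width: 35.6
```

Run:
```python
from h import *
delta(580,-197.5,75,-0.223)
c=Cam('wrist','w11.png')
a=cv2.resize(cv2.convertScaleAbs(c.img[100:260,165:345],alpha=1.6),None,fx=4.4,fy=4.4,interpolation=cv2.INTER_CUBIC);cv2.imwrite('pics/w11c.png',a)
```

```text
t 16.7 pos [ 609.2 -204.5   67.8] rot [-3.141e+00  2.000e-03 -2.220e-01] w 35.6 F [-6.4 -0.1  2. ]
DELTA [-30.   -0.4  -7.2] turn 0.0
```

View pics/w11c.png

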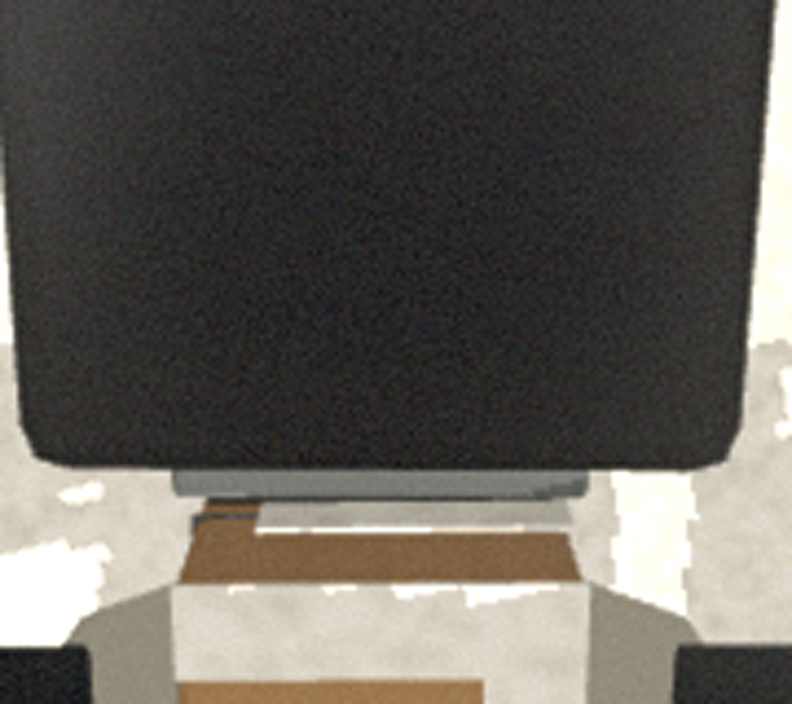

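Emit:
{"method": "play_rows", "body": {"moves": [255,0,0,0,0,255,0,0,0,0,255,-2,0,0,0,255,-5,0,0,0,255,-9,0,0,0,255,-18,0,0,0,255,-32,0,-4,0,255,-50,0,-12,0]}}

```text
time: 17.42
tool_pos: [561.9, -193.9, 79.4]
tcp_rot: [3.141, -0.002, -0.222]
contact_force: [-1.1, -0.6, -2.7]
grip_width: 35.9
```

Run:
```python
from h import *
delta(560,150,140,1.405)
c=Cam('scene','s12.png');c=Cam('top','t12.png')
```

```text
t 17.42 pos [ 561.9 -193.9   79.4] rot [ 3.141e+00 -2.000e-03 -2.220e-01] w 35.9 F [-1.1 -0.6 -2.7]
DELTA [ -77.5 -335.1  -60.9] turn -93.2
```

View pics/t12.png

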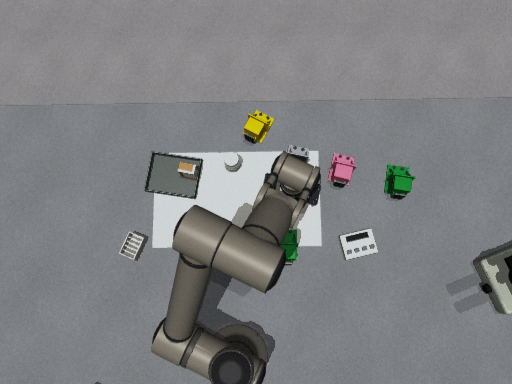

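Retreated with the carton still gripped. Lifting and carrying towards the tray, turning about −93°.

Emit:
{"method": "play_rows", "body": {"moves": [255,-3,-8,-10,-4,255,-8,-25,-22,-11,255,-14,-50,-36,-18,255,-20,-78,-52,-25,255,-26,-106,-68,-32,255,-32,-134,-80,-39,255,-38,-162,-90,-46,255,-44,-190,-95,-53]}}

```text
time: 18.18
tool_pos: [562.1, 2.6, 176.9]
tcp_rot: [3.138, -0.004, 0.709]
contact_force: [0.7, -0.3, -1.8]
grip_width: 36.1
```

Run:
```python
from h import *
delta(565,150,175,1.405)
```

```text
t 18.18 pos [562.1   2.6 176.9] rot [ 3.138 -0.004  0.709] w 36.1 F [ 0.7 -0.3 -1.8]
DELTA [  98.2 -110.     1.8] turn -39.9
```

Emit:
{"method": "play_rows", "body": {"moves": [255,18,-20,0,-7,255,36,-40,0,-14,255,54,-60,0,-21,255,71,-80,0,-28,255,86,-97,0,-35,255,96,-108,0,-39,255,98,-110,0,-40,255,98,-110,0,-40]}}

```text
time: 18.85
tool_pos: [564.7, 149.7, 175.0]
tcp_rot: [3.14, -0.001, 1.402]
contact_force: [-0.3, -0.1, -2.7]
grip_width: 36.0
```

Emit:
{"method": "play_rows", "body": {"moves": [255,0,0,0,0,255,0,0,0,0]}}

```text
time: 19.02
tool_pos: [564.3, 147.6, 174.9]
tcp_rot: [3.141, 0.0, 1.399]
contact_force: [-0.2, -0.2, -2.9]
grip_width: 36.1
```

Run:
```python
from h import *
delta(565,150,175,1.405)
c=Cam('wrist','w13.png');np.savez('w13.npz',W=c.W,K=c.K)
delta(565,150,175,1.405)
```

```text
t 19.02 pos [564.3 147.6 174.9] rot [3.141 0.    1.399] w 36.1 F [-0.2 -0.2 -2.9]
DELTA [ 2.5  0.3 -0.1] turn -0.4
t 19.07 pos [564.2 147.5 174.9] rot [3.141 0.    1.399] w 35.8 F [ 0.3  0.5 -2.4]
DELTA [ 2.6  0.3 -0.1] turn -0.4
```

View pics/w13.png

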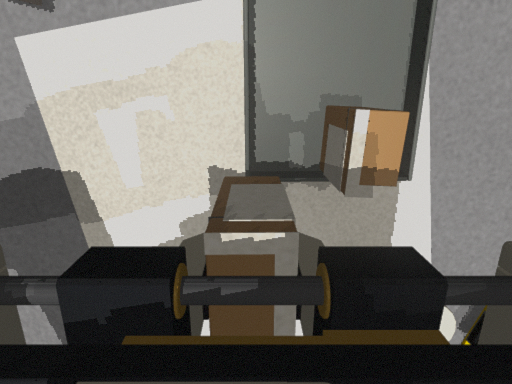

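Run:
```python
from h import *
np.set_printoptions(precision=1,suppress=True)
d=np.load("w13.npz"); c=Cam.__new__(Cam); c.W=d["W"];c.K=d["K"]
img=cv2.imread("pics/w13.png")
a=cv2.resize(cv2.convertScaleAbs(img[0:200,235:445],alpha=1.5),None,fx=3.0,fy=3.0,interpolation=cv2.INTER_CUBIC);cv2.imwrite("pics/w13c.png",a)
t=c.ray([(247,178),(243,0),(412,180),(435,0)],32);print("tray top",t)
for i,j in[(0,1),(2,3)]:
    q=t[j]-t[i];print(np.arctan2(q[1],q[0])-np.pi/2)
q=t[2]-t[0];print(np.linalg.norm(q),np.arctan2(q[1],q[0]))
print("filed",c.ray([(355,109),(407,112),(398,186),(345,190)],94))
```

```text
tray top [[562.3 156.   32. ]
 [584.1 295.3  32. ]
 [708.2 128.6  32. ]
 [729.6 269.9  32. ]]
-0.15526863981076744
-0.14968029136561034
148.4608267907545 -0.18568905590789347
filed [[643.9 205.1  94. ]
 [677.4 197.3  94. ]
 [669.6 147.4  94. ]
 [632.5 150.9  94. ]]
```

View pics/w13c.png

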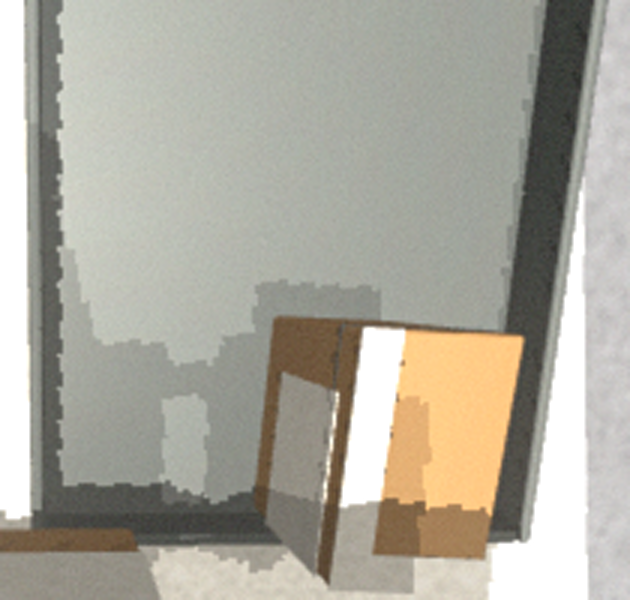

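Tray: left wall x≈562–584 and right wall x≈708–730. The filed carton spans about (633–677, 147–205), so the free part is y 207–315. Target is (650,264). One disagreement: the filed carton shows its 60 mm along the tray's long axis, not its 36 mm as the text says. That still leaves over 20 mm clear.

Emit:
{"method": "play_rows", "body": {"moves": [255,14,0,0,0,255,32,4,0,0,255,54,12,0,0,255,78,24,0,0,255,100,38,0,0,255,118,52,0,0,255,127,61,0,0,255,129,65,0,0]}}

```text
time: 19.73
tool_pos: [650.9, 266.4, 174.2]
tcp_rot: [3.141, -0.001, 1.401]
contact_force: [-0.1, -0.4, -3.2]
grip_width: 35.8
```

Emit:
{"method": "play_rows", "body": {"moves": [255,0,0,0,0,255,0,0,0,0,255,0,0,0,0]}}

```text
time: 19.98
tool_pos: [649.3, 263.9, 174.9]
tcp_rot: [-3.141, 0.001, 1.4]
contact_force: [-0.4, -0.8, -2.7]
grip_width: 35.8
```

Run:
```python
from h import *
delta(650,264,85,1.41)
c=Cam('wrist','w14.png');np.savez('w14.npz',W=c.W,K=c.K)
c=Cam('scene','s14.png')
a=cv2.resize(c.img[170:290,280:420],None,fx=4,fy=4,interpolation=cv2.INTER_CUBIC); cv2.imwrite('pics/s14c.png',a)
```

```text
t 19.98 pos [649.3 263.9 174.9] rot [-3.141e+00  1.000e-03  1.400e+00] w 35.8 F [-0.4 -0.8 -2.7]
DELTA [ 0.2  0.7 89.9] turn -0.6
```

View pics/w14.png

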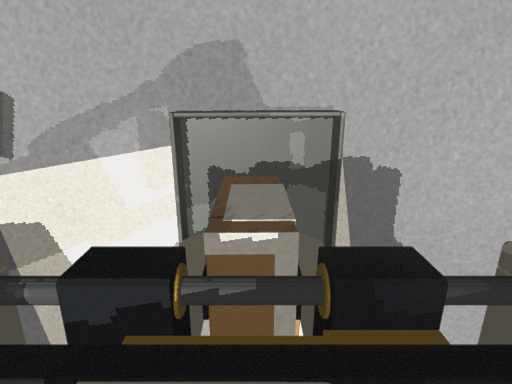

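View pics/s14c.png

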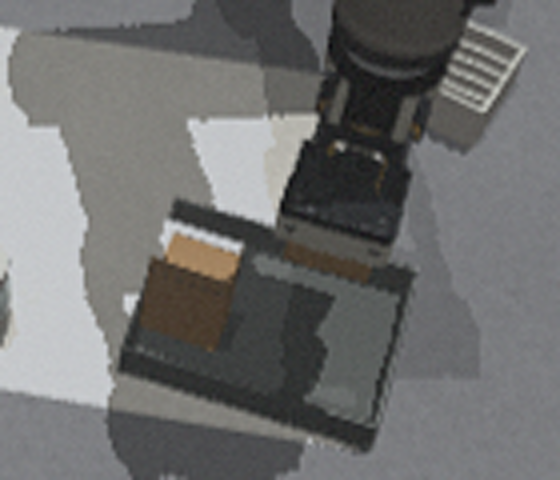

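Wrist view shows the tray's far rim at v≈112, from u 171 to 345, centred on u≈258. The held carton is aligned and central across the tray. Checking the far wall distance numerically.

Run:
```python
from h import *
np.set_printoptions(precision=1,suppress=True)
d=np.load("w14.npz"); c=Cam.__new__(Cam); c.W=d["W"];c.K=d["K"]
o=bot.get_obs();M=R.from_euler("xyz",o["tcp_rot"]).as_matrix()
p=c.ray([(171,112),(345,112),(180,240),(337,240)],32); t=((p-o["tool_pos"])@M)[:,:2]; print(p,t)
```

```text
[[593.9 339.8  32. ]
 [738.7 314.7  32. ]
 [573.5 223.2  32. ]
 [721.  197.6  32. ]] [[ 65.3 -67.6]
 [ 65.1  79.4]
 [-53.2 -67.9]
 [-53.3  81.8]]
```

Emit:
{"method": "play_rows", "body": {"moves": [255,1,2,15,0,255,1,4,35,0,255,1,4,55,0,255,1,4,72,0,255,1,4,86,0,255,1,4,95,0,255,1,4,99,0,255,1,4,101,0]}}

```text
time: 20.75
tool_pos: [653.8, 264.8, 73.7]
tcp_rot: [-3.141, 0.0, 1.401]
contact_force: [0.1, -0.5, -1.8]
grip_width: 35.5
```

Emit:
{"method": "play_rows", "body": {"moves": [255,0,0,1,0,255,0,0,2,0,255,0,0,3,0,255,0,0,3,0,255,0,0,3,0]}}

```text
time: 21.17
tool_pos: [654.0, 265.1, 71.3]
tcp_rot: [3.141, -0.0, 1.401]
contact_force: [-0.3, -0.9, -2.5]
grip_width: 35.6
```

Emit:
{"method": "play_rows", "body": {"moves": [255,0,0,0.5,0,255,0,0,1,0,255,0,0,1.5,0,255,0,0,1.5,0]}}

```text
time: 21.5
tool_pos: [654.0, 265.1, 69.9]
tcp_rot: [3.141, -0.0, 1.401]
contact_force: [-0.8, -0.0, 0.3]
grip_width: 36.0
```

Floor contact: the held weight of about 2.5 N has gone at z 69.9. Releasing.

Emit:
{"method": "play_rows", "body": {"moves": [220,0,0,0,0,180,0,0,0,0,150,0,0,0,0,110,0,0,0,0,80,0,0,0,0,60,0,0,0,0,60,0,0,0,0,60,0,0,0,0]}}

```text
time: 22.17
tool_pos: [653.9, 265.0, 69.3]
tcp_rot: [3.142, 0.0, 1.401]
contact_force: [-0.1, -0.0, -0.2]
grip_width: 66.5
```

Emit:
{"method": "play_rows", "body": {"moves": [60,0,0,-6,0,60,0,0,-20,0,60,0,0,-40,0,60,0,0,-65,0,60,0,0,-95,0,60,0,0,-125,0,60,0,0,-150,0,60,0,0,-160,0]}}

```text
time: 22.83
tool_pos: [655.1, 265.4, 234.8]
tcp_rot: [3.135, -0.003, 1.401]
contact_force: [1.1, 0.4, 0.7]
grip_width: 70.4
```

Emit:
{"method": "play_rows", "body": {"moves": [60,-20,-30,0,0,60,-40,-65,0,0,60,-60,-100,0,0,60,-80,-135,0,0,60,-95,-160,0,0,60,-100,-170,0,0,60,-100,-170,0,0,60,-100,-170,0,0]}}

```text
time: 23.5
tool_pos: [469.5, 195.2, 229.6]
tcp_rot: [3.141, -0.0, 1.401]
contact_force: [0.5, 1.2, -0.8]
grip_width: 69.8
```

Run:
```python
from h import *
delta(650,264,85,1.41)
ims=[Cam('scene','s15.png').img,Cam('top','t15.png').img]
a=cv2.resize(ims[0][170:290,160:400],None,fx=3.3,fy=3.3,interpolation=cv2.INTER_CUBIC); cv2.imwrite('pics/s15c.png',a)
a=cv2.resize(ims[1][120:260,120:330],None,fx=3.7,fy=3.7,interpolation=cv2.INTER_CUBIC); cv2.imwrite('pics/t15c.png',a)
```

```text
t 23.5 pos [469.5 195.2 229.6] rot [ 3.141 -0.     1.401] w 69.8 F [ 0.5  1.2 -0.8]
DELTA [ 98.3 166.2 144.7] turn -0.5
```

View pics/s15c.png

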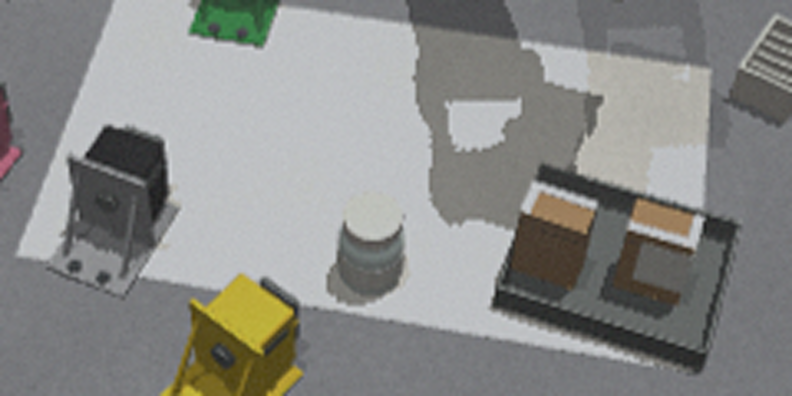

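View pics/t15c.png

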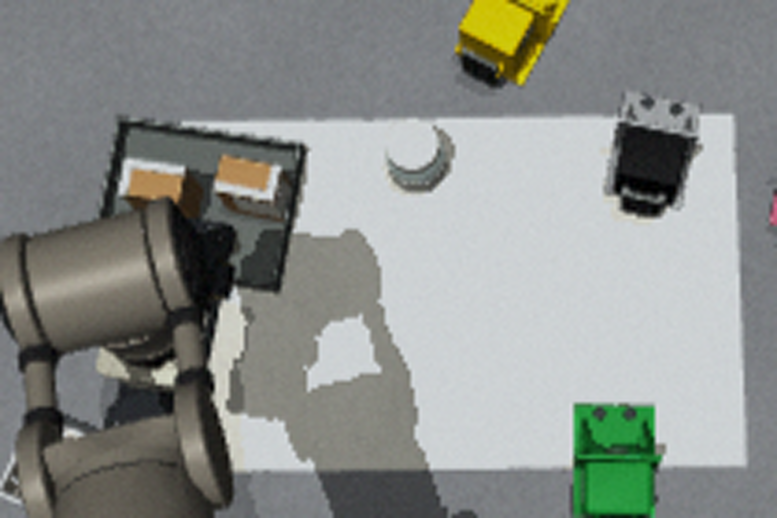

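The carton stands upright in the tray, clear of the filed one. The jar and rack are undisturbed, the plate is at rest and the arm is clear. Handing in.

```bash
python3 -c "
from plant import bot
print(bot.get_obs()['time'],bot.close_job())"
```

```text
the job is handed in; nothing more can be done
23.6 None
```

I stamped the carton's broad labelled side, re-gripped and turned it, and stamped the spine. It now stands upright in the free part of the tray. I handed the job in at 23.6 s; no verdict is reported.

**Stamping:** Both presses looked square and within about 1 mm of centre in the wrist pictures. I could only estimate plate travel, because the joint isn't readable:

| Press | Force along the stamp | Travel by force | Travel by wrist position |
|---|---|---|---|
| Broad side | about 8 N | 7–10 mm | about 6.5 mm |
| Spine | about 6.4 N | about 7 mm | about 8 mm |

The two estimates differ by up to a few mm, but both are above 4.5 mm. Each press was held for at least 0.3 s.

**Placing:** I let go once the floor carried the carton's weight. The last pictures show it standing clear of the filed carton, with the jar, rack and filed carton where they were and the arm clear. The counter was not in those last enlarged crops, but the arm never went near it at low height.

**Disagreements:**
- The filed carton appeared to stand with its 60 mm along the tray's long axis, not its 36 mm as described.
- The tray corners from the top and wrist cameras differed by about 5–10 mm. By the wrist pictures the carton still had over 25 mm of clearance, so this did not affect the placing.

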